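Open the case and hold its lift-out tray up level

TASK

I need the hex key from the bottom of the aluminium case: push the latch button on its front fully down and let go so that the lid springs open, then take the lift-out tray by its carrying bar and lift it out, level all the way, with the three cartridge bodies standing in it. Finish while holding the tray still and level in the air, its underside at least 5 cm above the case's rim, so that I can reach under it; do not put it down. Leave the other things on the sideboard where they are.

Things in the scene. Friction and masses are not known exactly. Their poses are not given: they have to be found in the camera images.
- case: Aluminium case, 190 mm deep (its x), 270 mm wide (its y), closed by a hinged lid with an aluminium frame and a clear window. Heavy, does not move. Origin: centre of its underside, on the sideboard. Its -x side is the front, with the latch; its +x side carries the hinge. Walls 5 mm thick, rim 120 mm above the sideboard, closed lid 139 mm. Inside, 180 x 260 mm, the tray rests on two ledges 32 mm up.
- latch_top (a point): Centre of the top of the round metal press button of the case's latch, 25 mm across. The button stands up from the 44 x 56 mm metal latch housing that sticks out from the middle of the case's front (button axis 33 mm in front of the front wall); button top 127 mm above the sideboard when not pressed, 11 mm proud of the housing. It is pressed straight down.
- latch (a joint): How far the latch button is pressed (m): 0 = up, 0.006 = fully down, on its stop. A spring pushes it back up: 1.5 N to start it, 5 N at the bottom. After about 4 mm it has drawn the bolt off the lid's keeper and the lid springs open.
- lid (a joint): Opening angle of the case's lid (rad): 0 = shut and latched, 1.75 = fully open, leaning slightly back from upright. Hinged along the case's back rim; once the latch lets go, its spring swings it fully open in 1 to 2 s and keeps it there.
- lid_front (a point): Middle of the lid's front edge, at half the thickness of its 18 mm frame; 190 mm from the hinge.
- tray: Grey plastic lift-out tray inside the case, seen through the window: 160 mm (its x) by 236 mm (its y), walls 40 mm high, a lengthwise web and two cross walls make six compartments. Origin: centre of its underside, 32 mm above the sideboard while it sits in the case, its axes along the case's to within 1 degree, centred to within 2 mm. Loose, about 10 mm of room all round. With its load 0.5 to 0.7 kg, the load not quite centred.
- tray_grip (a point): Middle of the tray's carrying bar, in the tray's axes, 74 mm above the tray's underside (106 mm above the sideboard in the case). The bar is flat-sided aluminium, 12 mm wide (tray x), 14 mm high, and runs along the tray's y for its whole length, on an upright at each end; nothing in the tray is higher than 45 mm above its underside, so the space beside and below the bar is free.
- hex_key: L-shaped chrome hex key, 6 mm thick, 90 mm long, lying on the floor of the case under the tray. It stays there. Origin: at its underside, near its middle.
- cartridge_a: Black plastic cartridge body, loose, standing in one of the tray's corner compartments: 37 mm across its collar, 40 mm high, 30 to 90 g. Origin: centre of its underside, 3 mm above the tray's underside; its z is its axis. All three are treated alike.
- cartridge_b: Orange plastic cartridge body, loose, standing in one of the tray's corner compartments: 37 mm across its collar, 40 mm high, 30 to 90 g. Origin: centre of its underside, 3 mm above the tray's underside; its z is its axis. All three are treated alike.
- cartridge_c: White plastic cartridge body, loose, standing in one of the tray's corner compartments: 37 mm across its collar, 40 mm high, 30 to 90 g. Origin: centre of its underside, 3 mm above the tray's underside; its z is its axis. All three are treated alike.
- jar: Small frosted glass jar with a metal screw lid on, 56 mm across, 56 mm high. Loose, stands near the case; to be left alone. Origin: centre of its underside.
- tape_measure: Black tape measure standing on its edge, 60 x 30 mm, 58 mm high, round metal disc on its cheeks. Loose, stands near the case; to be left alone. Origin: centre of its underside.
- coffee_cup: White espresso cup without a handle, 60 mm across, 55 mm high. Loose, stands near the case; to be left alone. Origin: centre of its underside.
- notebook: Closed cloth-bound notebook lying flat, 105 x 148 mm, 14 mm thick. Loose, stands near the case; to be left alone. Origin: centre of its underside.
- glasses_case: Dark hard spectacle case, 158 x 56 mm, 30 mm high. Loose, stands near the case; to be left alone. Origin: centre of its underside.
- caliper: Sliding caliper lying flat, 160 mm long, 12 mm high. Loose, stands near the case; to be left alone. Origin: at its underside, near its slide.

How it is judged:
By the outcome, as a careful person would: the job done as asked, in the order asked, and still so for the second after the job is handed in, while the arm keeps its last pose, push and grip.
It also fails if it takes over 51 s, if anything falls off the work surface, if the arm or the gripper's body presses on something with over 40 N, if the wrist force passes 120 N, or if a joint passes its speed limit or range.

ROBOT

A 7-joint arm with a two-finger parallel gripper is mounted at the origin on the work surface. World frame = base frame: x ahead of the robot, y to its left, z up, the work surface at z = 0. Lengths are in m, angles in rad, forces in N, time in s.
With the tool pointing down it reaches from about 0.4 to 0.9 m from the base axis. Payload 5.6 kg.
Tool frame: the origin (TCP) lies at the centre of the arm's flange, where the gripper is bolted on; the fingertips stand 190 mm ahead of it and the grasp point (between the pads) lies 171 mm ahead of it (manip.tcp_to_tips is the distance from the TCP to the fingertips, in m); z points along the fingers, y is the line along which they close (so a half turn about z gives the same grasp; the last joint's range is limited). The gripper opens to 92 mm and grips with 3 to 60 N. Pads are 20 mm wide; open, the fingers measure 128 mm over their backs; the gripper's body (75 mm by 189 mm) begins 69 mm behind the grasp point.
Start: joints at [1.302, 0.468, -0.012, 1.603, 0.006, 1.071, -0.056], TCP at [0.145, -0.634, 0.405] pointing down, gripper open.
Joint ranges: [-2.53, 2.53], [-0.31, 2.02], [-1.57, 1.55], [0.28, 2.44], [-1.29, 4.43], [0.15, 1.84], [-2.92, 2.92]. Speed limits (rad/s): [2.57, 2.57, 3.14, 3.14, 3.14, 3.14, 3.14].

INTERFACE

Orientations are given as a rotation vector (axis times angle).
In Python, from plant import manip gives the robot as it stands.
- The arm moves only by the shell command python3 -m inch 'ROWS' [OPENING] [FORCE]. ROWS is JSON, a list that holds one entry, the list of rows, each a list of 4 numbers: the shift along the tool's x, y, z in m, then the turn about the tool's z in rad. In form: [[[tx, ty, tz, twist], ...]]. A call has 1 to 12 rows; each row shifts and turns the commanded pose from where the row before left it, along the tool's axes as they then stand; what a row does not reach is not made up. A row lasts 1/8 s, in which the tool goes at most 62.5 mm and 10.7 degrees, less where a joint would pass 70% of its speed; a pose out of reach is approached as far as the arm can. A call with a gripper value outside its range is refused whole. OPENING is the opening, from -1 (shut) to 1 (fully open), set as the call begins (- or left out, the last holds). The fingers move at their own pace and stop on an object; FORCE is the grip in N (left out, the last holds). Time passes only in rows, so rows that do not move let the fingers close. It gives the time, the measured TCP pose, the force, the opening and the grip force at its end, in the units of the state.
- manip.read_state(): the state, without advancing time (a new reading comes with each control period).
- manip.get_image(name): name is "side" or "top"; returns a dict with "img" (480x640x3 uint8, red, green, blue), "range_z" (480x640 float32, m along the optical axis (not along the pixel's ray), 0 where there is no reading), "intrinsics" (3x3 intrinsics, pixels), "k1" (the pictures are not rectified: a ray, as slopes to the right and down, at radius r is drawn at 1 + k1 r^2 times it, then the intrinsics apply), "world_from_camera" (4x4, takes a point from camera to world coordinates). Camera axes: x right, y down, z forward; pixel columns grow to the right and rows downward; lengths in m; the calibration is good to about 2 mm. A picture is of the moment at which its call begins.
- manip.close_job(): hands the job in; it is judged then, once.
The state is a dict: "time": time; "qpos": joint angles; "qvel": joint speeds; "joint_torque": joint torques, N m; "tcp_pos": TCP position; "eef_rot": TCP orientation; "force": force on the tool from outside, world axes, zero at the start; "ft_torque": the same for the moment, N m; "gripper_width": finger opening in m; "gripper_force": force on a finger pad.
Only numpy, scipy, OpenCV 4.12 (cv2) and the standard library are available. Lean on these libraries where they do the work, as an engineer would, in place of code of your own. Each camera call takes 0.05 s, during which the arm holds its last target. There are 200 camera calls.

## Working session

There is one attempt and no reset: what is moved stays moved. The work goes in short steps, Python scripts to look and compute and a shell command to move; the robot and the scene stay as the last step left them, time stands still between calls to the robot, and variables do not carry over. Pictures are saved under pics/ and viewed, at most 10 in all, crops included, and the job is handed in when it is done.

```bash
ls; mkdir -p pics; cat > h.py <<'E'
import numpy as np, cv2
from plant import manip
def grab(n,tag):
    d=manip.get_image(n); cv2.imwrite(f'pics/{tag}.png',d['img'][:,:,::-1]); np.savez(f'pics/{tag}.npz',**{k:np.array(v) for k,v in d.items()}); return d
def ray(d,uv):
    K=np.array(d['intrinsics']);k=float(d['k1'])
    p=cv2.undistortPoints(np.array(uv,float).reshape(-1,1,2),K,np.array([k,0,0,0.])).reshape(-1,2)
    T=np.array(d['world_from_camera']); v=np.c_[p,np.ones(len(p))]@T[:3,:3].T
    return T[:3,3],v
def onz(d,uv,z):
    o,v=ray(d,uv); return o+v*((z-o[2])/v[:,2])[:,None]
def depth(d,uv):
    o,v=ray(d,uv); z=np.array([d['range_z'][int(b),int(a)] for a,b in uv]); return o+v*z[:,None]
def tri(d1,p1,d2,p2):
    o1,a=ray(d1,[p1]);o2,b=ray(d2,[p2]);a,b=a[0],b[0]
    s=np.linalg.lstsq(np.c_[a,-b],o2-o1,rcond=None)[0]
    return (o1+a*s[0]+o2+b*s[1])/2, np.linalg.norm(o1+a*s[0]-o2-b*s[1])
E
python3 - <<'E'
from h import *
for n in('top','side'):
    d=grab(n,n+'0'); print(n,np.round(d['world_from_camera'],3).tolist(),d['intrinsics'],d['k1'])
s=manip.read_state(); print(s)
E
```

```text
pics
top [[-0.114, -0.974, 0.198, 0.368], [-0.994, 0.111, -0.025, 0.037], [0.002, -0.2, -0.98, 1.044], [0.0, 0.0, 0.0, 1.0]] [[458.65992847   0.         324.69807164]
 [  0.         458.65992847 235.58086903]
 [  0.           0.           1.        ]] -0.08575122699711214
side [[0.998, -0.017, 0.059, 0.506], [-0.059, -0.552, 0.832, -0.74], [0.019, -0.834, -0.552, 0.611], [0.0, 0.0, 0.0, 1.0]] [[494.22176822   0.         317.0254904 ]
 [  0.         494.22176822 246.26919259]
 [  0.           0.           1.        ]] -0.08341340646424611
{'time': 0.1, 'qpos': array([ 1.30199145,  0.46829499, -0.01163152,  1.60350729,  0.00604646,
        1.07139775, -0.05629132]), 'qvel': array([-0.00018797, -0.00107456,  0.00010883, -0.00210275,  0.00030729,
       -0.00131502,  0.00060396]), 'joint_torque': array([ 1.09335651e-03, -5.21640658e+01, -1.22297442e-02, -2.44363797e+01,
       -5.67355379e-02,  1.41607242e-02,  8.56736915e-05]), 'tcp_pos': array([ 0.14544583, -0.63329657,  0.40384161]), 'eef_rot': array([-3.12006110e+00, -3.53754295e-01,  4.98486919e-04]), 'force': array([-0.03275035, -0.15054517,  0.02995967]), 'ft_torque': array([-0.02767086, -0.0591504 , -0.02571091]), 'gripper_force': 0.0, 'gripper_width': 0.09177256446803134}
```

View pics/top0.png

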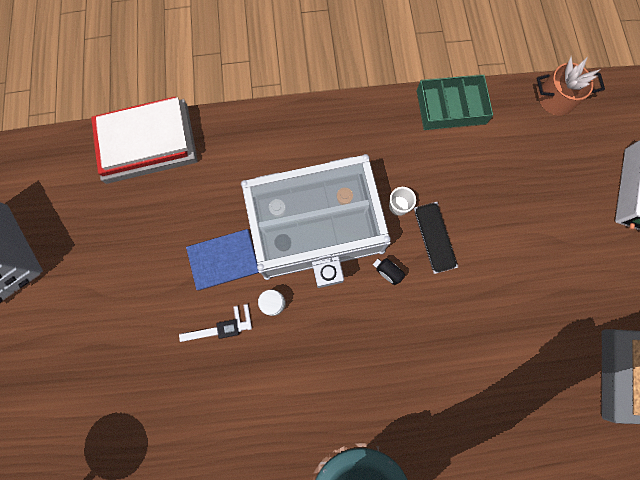

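View pics/side0.png

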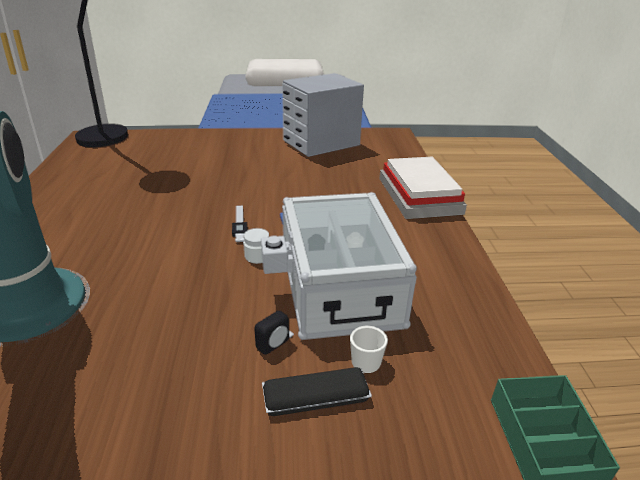

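The top view shows the case, with lid corners near (243,182), (368,156), (389,247) and (260,272). The latch button is at about (328,272), with the jar (271,302) and tape measure (389,271) on either side of it. In the side view the button is at about (273,242).

```bash
cat >> h.py <<'E'
def cloud(d):
    v,u=np.mgrid[0:480,0:640]; uv=np.c_[u.ravel(),v.ravel()]
    P=depth(d,uv).reshape(480,640,3); P[d['range_z']==0]=np.nan; return P
def load(t): return dict(np.load(f'pics/{t}.npz'))
E
python3 - <<'E'
from h import *
T=load('top0');S=load('side0')
for n,d in(('top',T),('side',S)):
    P=cloud(d); near=(abs(P[...,0]-.42)<.25)&(abs(P[...,1])<.3)
    m=near&(P[...,2]>.131)&(P[...,2]<.147)
    r=cv2.minAreaRect(P[m][:,:2].astype(np.float32)); print(n,'lid',m.sum(),r,np.median(P[m][:,2]),cv2.boxPoints(r).round(4).tolist())
    # button
    u,v=(328,272) if n=='top' else (273,242)
    print(np.round(P[v-14:v+15:2,u-14:u+15:4,2]*1000)); print(P[v,u])
a=cv2.resize(T['img'][245:300,300:360],None,fx=6,fy=6,interpolation=2)
b=cv2.resize(S['img'][220:275,245:305],None,fx=6,fy=6,interpolation=2)
cv2.imwrite('pics/btn.png',np.hstack([a,b])[:,:,::-1])
E
```

```text
top lid 9229 ((0.5769990682601929, 0.02772536873817444), (0.18599458038806915, 0.2873772978782654), 0.0076145692728459835) 0.1338909154910466 [[0.48399999737739563, 0.17139999568462372], [0.48399999737739563, -0.11599999666213989], [0.6700000166893005, -0.11599999666213989], [0.6700000166893005, 0.17139999568462372]]
[[129. 119. 124. 115.  99. 101. 101.  43.]
 [115. 105. 111. 114. 111. 100. 114.  21.]
 [104. 101. 115. 112. 116. 117. 115.   2.]
 [102. 115. 116. 115. 116. 115. 120.   2.]
 [118. 115. 118. 120. 121. 117. 117.   2.]
 [115. 116. 118. 128. 127. 119. 116.   0.]
 [116. 118. 120. 131. 128. 119. 118.  -1.]
 [114. 116. 125. 130. 126. 126. 118.   6.]
 [ 80. 116. 119. 128. 127. 119. 119. 115.]
 [  1. 116. 118. 129. 130. 123. 116. 118.]
 [ -0. 116. 115. 120. 120. 118. 117. 116.]
 [  1. 115. 118. 121. 117. 117. 116. 114.]
 [ -1. 117. 117. 117. 115. 113. 100.  -0.]
 [ -1. 115. 118. 115.  93.  73.   4.   4.]
 [ -2. 106.  88.  -0.  -3.   0.   2.  -0.]]
[0.47881025 0.01600284 0.12648397]
side lid 6354 ((0.5964348316192627, 0.02840524911880493), (0.1720750778913498, 0.27695155143737793),
[... 195 characters left out ...]
17470000684261322]]
[[  0.  -2.  -1.  -1.  -2.  -1.   1. 109.]
 [ 54.  57.  -2.  -1.  -2.   1.  -2.  92.]
 [ 56.  55.  53.  -3.  -2.  -2.   1.  88.]
 [ 55.  56.  56.  -1.  -0.  -1.  -1.  83.]
 [ 55.  55.  56.  -2. 127.  -1. 116.  77.]
 [ 55. 116. 116. 126. 127. 126. 115.  71.]
 [ 53. 115. 115. 126. 126. 127. 116.  66.]
 [ 54. 115. 117. 127. 125. 124. 116. 112.]
 [ 47. 115. 119. 123. 125. 121. 115. 112.]
 [ 43. 116. 118. 119. 120. 120. 116. 111.]
 [ 39. 112. 115. 117. 117. 115. 115. 110.]
 [ 34. 115. 116. 115. 115. 116. 115. 112.]
 [ 29. 114. 116. 115. 116. 115. 113. 115.]
 [ 24. 112. 114. 112. 112. 113. 111. 111.]
 [ 19. 109. 110. 110. 110. 107. 107. 105.]]
[0.47964447 0.00890817 0.12505196]
```

View pics/btn.png

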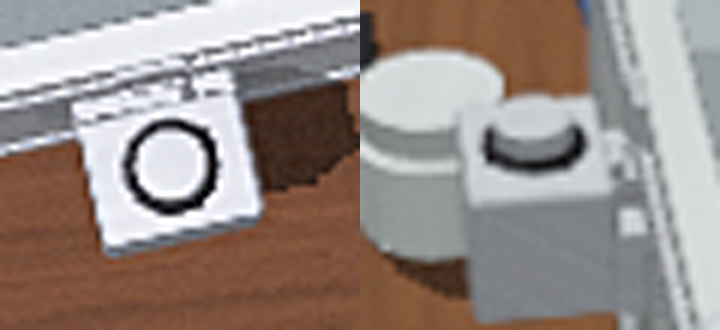

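```bash
python3 - <<'E'
from h import *
T=load('top0');S=load('side0')
print('btn',tri(T,(328.3,272.5),S,(274.2,239.7)), onz(T,[(328.3,272.5)],.127),onz(S,[(274.2,239.7)],.127))
P=cloud(T)
m=((abs(P[...,0]-.58)<.14)&(abs(P[...,1]-.03)<.2)&(P[...,2]>.12)).astype(np.uint8)
m=cv2.morphologyEx(m,cv2.MORPH_OPEN,np.ones((5,5),np.uint8)); 
c=max(cv2.findContours(m,cv2.RETR_EXTERNAL,cv2.CHAIN_APPROX_NONE)[0],key=cv2.contourArea)
print(cv2.approxPolyDP(c,6,True)[:,0].tolist())
q=[(242.5,182),(367.5,156),(389,247),(260,272)]
X=onz(T,q,.139);print(X)
a=cv2.resize(T['img'][145:285,230:400],None,fx=4.5,fy=4,interpolation=2)[:,:,::-1].copy()
cv2.imwrite('pics/lid.png',a)
E
```

```text
btn (array([0.4798171 , 0.01568808, 0.12522305]), np.float64(0.003850149791973604)) [[0.47767678 0.01553259 0.127     ]] [[0.48179542 0.01347154 0.127     ]]
[[367, 154], [242, 181], [259, 271], [389, 242]]
[[ 0.68296823  0.17057682  0.139     ]
 [ 0.71011219 -0.09402538  0.139     ]
 [ 0.5133742  -0.11115356  0.139     ]
 [ 0.49249386  0.15039802  0.139     ]]
```

View pics/lid.png

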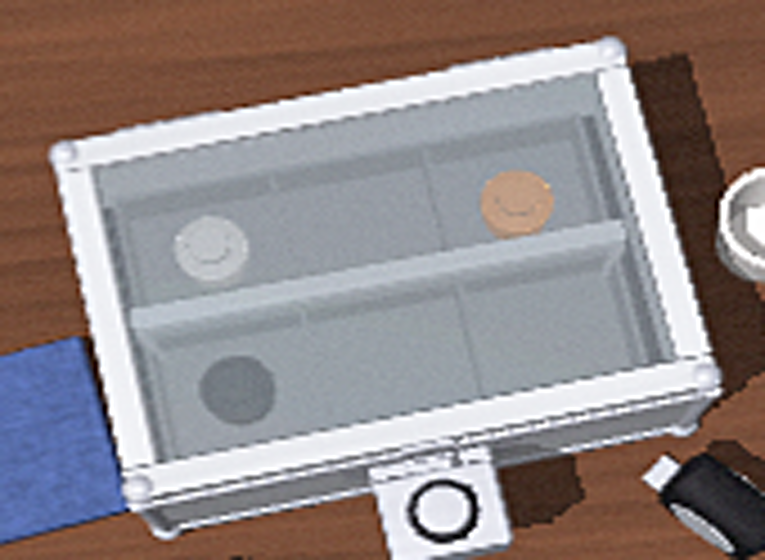

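```bash
python3 - <<'E'
from h import *
T=load('top0');S=load('side0')
q=[(241.6,180.8),(368.2,155),(389.6,239),(257.8,268.7)]
X=onz(T,q,.135);print(X.round(4).tolist())
L=lambda a,b:np.linalg.norm(X[a]-X[b])
print('sizes',L(0,1),L(2,3),L(0,3),L(1,2)); c=X.mean(0)
yaw=lambda v:np.degrees(np.arctan2(-v[0],v[1]))
print('yaw',yaw(X[0]-X[1]),yaw(X[3]-X[2]),'c',c)
B=onz(T,[(259.3,224.5),(368.9,203)],.113);print('bar',B.round(4),np.linalg.norm(B[0]-B[1]),yaw(B[0]-B[1]),B.mean(0))
b=onz(T,[(328.3,272.5)],.127)[0]
for p in(5,5.8,6.5):
  t=np.radians(p);print(p,'btn->centre',b+128*1e-3*np.array([np.cos(t),np.sin(t),0]))
# obstacles heights/places
P=cloud(T)
for n,u,v in(('jar',271,302),('tape',389,271),('cup',403,200)):print(n,np.nanmedian(P[v-4:v+5,u-4:u+5].reshape(-1,3),0))
E
```

```text
[[0.6872, 0.1728, 0.135], [0.7137, -0.0964, 0.135], [0.5302, -0.1153, 0.135], [0.5001, 0.1547, 0.135]]
sizes 0.2705164161997088 0.27170300624615634 0.1879335847458946 0.1845037314414946
yaw 5.619641701867761 6.34336535979694 c [0.60779106 0.02895392 0.135     ]
bar [[ 0.5954  0.1465  0.113 ]
 [ 0.6155 -0.0866  0.113 ]] 0.23400898496946101 4.932564457935593 [0.60542678 0.02993468 0.113     ]
5 btn->centre [0.6051897  0.02668852 0.127     ]
5.8 btn->centre [0.60502151 0.02846779 0.127     ]
6.5 btn->centre [0.60485397 0.0300226  0.127     ]
jar [0.43677321 0.14281331 0.05664846]
tape [ 0.47404411 -0.11703592  0.05787257]
cup [ 0.64175811 -0.18148587  0.0065695 ]
```

```bash
python3 -m inch '[[[0,0,0,0.126],[0.027,-0.042,0,0],[0.027,-0.042,0,0],[0.027,-0.042,0,0],[0.027,-0.042,0,0],[0.027,-0.042,0,0],[0.027,-0.042,0,0],[0.027,-0.042,0,0],[0.027,-0.042,0,0],[0.027,-0.042,0,0],[0.027,-0.042,0,0],[0,0,0,0]]]' -1 20
```

```text
time: 1.6
tcp_pos: [0.3735, -0.1857, 0.4047]
eef_rot: [-3.137, -0.167, -0.0]
force: [-0.1, -0.3, 0.1]
gripper_width: 0.0005
gripper_force: 0.0
```

```bash
python3 -c "
from h import *
s=manip.read_state();print(s['qpos'].round(3));R=cv2.Rodrigues(s['eef_rot'])[0];print(R.round(3),'tool delta to button',R.T@(np.array([.479,.0155,.127+.19])-s['tcp_pos']),np.degrees(np.arctan2(R[1,0],R[0,0])),manip.tcp_to_tips)"
```

```text
[ 0.686  0.089 -0.319  2.121  0.034  0.937 -1.115]
[[ 0.994  0.106  0.   ]
 [ 0.106 -0.994  0.001]
 [ 0.    -0.001 -1.   ]] tool delta to button [ 0.12633011 -0.18878746  0.0878118 ] 6.110510865268372 0.1901
```

```bash
python3 -m inch '[[[0.025,-0.038,0.01,0],[0.025,-0.038,0.012,0],[0.025,-0.038,0.012,0],[0.025,-0.038,0.012,0],[0.026,-0.037,0.012,0],[0,0,0,0],[0,0,0,0]]]'; python3 - <<'E'
from h import *
t=grab('top','top1');s=grab('side','side1')
q=manip.read_state();print(q['tcp_pos'],q['qpos'].round(3))
a=cv2.resize(t['img'][210:310,270:390],None,fx=3.3,fy=4);b=cv2.resize(s['img'][100:300,200:400],(400,400))
cv2.imwrite('pics/p1.png',np.hstack([a,b])[:,:,::-1])
E
```

```text
time: 2.48
tcp_pos: [0.4786, 0.0106, 0.3463]
eef_rot: [3.137, 0.155, -0.002]
force: [0.6, -0.0, -0.7]
gripper_width: 0.0005
gripper_force: 0.0
[0.47855377 0.01014366 0.34672004] [ 0.31   0.301 -0.465  2.041  0.181  0.839 -1.732]
```

View pics/p1.png

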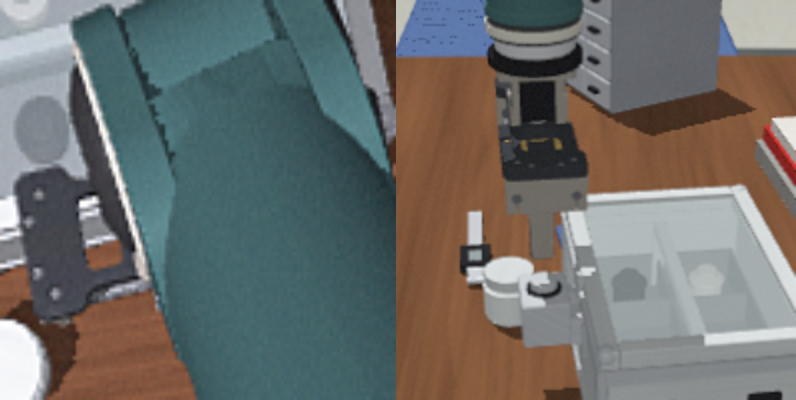

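The side view shows the closed fingertips at (541,255), directly over the button at (544,287). The wide side of the gripper body lies along the case's front, so it stays clear of the lid. Next I'll correct y by 5 mm and go down.

```bash
python3 -m inch '[[[0,-0.005,0.008,0],[0,0,0.008,0],[0,0,0.008,0],[0,0,0,0],[0,0,0.003,0],[0,0,0.003,0],[0,0,0,0]]]'
```

```text
time: 3.45
tcp_pos: [0.4785, 0.0169, 0.3167]
eef_rot: [3.138, 0.157, 0.001]
force: [0.4, 0.2, 0.8]
gripper_width: 0.0007
gripper_force: 0.3
```

```bash
python3 -m inch '[[[0,0,0.002,0],[0,0,0.002,0],[0,0,0.002,0],[0,0,0.001,0],[0,0,0.001,0],[0,0,0,0]]]'
```

```text
time: 4.2
tcp_pos: [0.4786, 0.0172, 0.3112]
eef_rot: [3.136, 0.156, 0.001]
force: [-8.3, -2.3, 29.1]
gripper_width: 0.0004
gripper_force: 14.3
```

```bash
python3 -m inch '[[[0,0,-0.005,0],[0,0,-0.008,0],[-0.015,0,-0.015,0],[-0.02,0,-0.02,0],[-0.01,0,-0.03,0],[0,0,-0.04,0],[0,0,-0.04,0],[0,0,-0.04,0],[0,0,-0.02,0],[0,0,0,0]]]' 1; python3 - <<'E'
from h import *
t=grab('top','top2');s=grab('side','side2')
q=manip.read_state();print(q['tcp_pos'],q['qpos'].round(3),q['force'])
cv2.imwrite('pics/p2.png',np.hstack([t['img'][100:400,150:550],s['img'][50:350,150:550]])[:,:,::-1])
E
```

```text
time: 5.45
tcp_pos: [0.4337, 0.0125, 0.5276]
eef_rot: [3.137, 0.156, 0.004]
force: [0.5, 0.1, -0.7]
gripper_width: 0.0918
gripper_force: 0.0
[0.43330238 0.01231667 0.52558929] [ 0.399  0.005 -0.499  1.915  0.002  1.224 -1.571] [-2.71769393e-01 -8.96437251e-06 -3.76152143e-01]
```

View pics/p2.png

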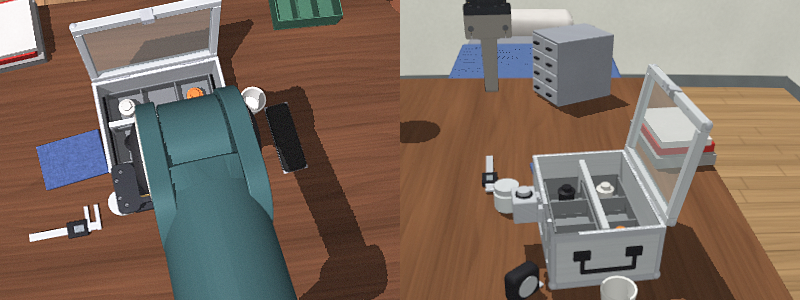

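The lid is fully open. In the side half of the picture the bar runs from about (585,163) to (620,235), with the cartridges standing in the tray. I'll measure the bar from the side depth and turn the tool 90°.

```bash
python3 -m inch '[[[0,0,0,-0.175],[0,0,0,-0.175],[0,0,0,-0.175],[0,0,0,-0.175],[0,0,0,-0.175],[0,0,0,-0.175],[0,0,0,-0.175],[0,0,0,-0.175],[0,0,0,-0.171],[0,0,0,0]]]'; python3 - <<'E'
from h import *
t=np.radians(5.7);R=np.array([[np.cos(t),-np.sin(t)],[np.sin(t),np.cos(t)]])
for tag in('side2','top2'):
    P=cloud(load(tag)); L=(P[...,:2]-[.606,.029])@R   # case coords
    m=(abs(L[...,0])<.035)&(abs(L[...,1])<.121)&(P[...,2]>.107)&(P[...,2]<.122)
    x=L[m];z=P[m][:,2]; print(tag,m.sum(),'median',np.median(x,0),'z',np.median(z),'y range',x[:,1].min(),x[:,1].max())
    if m.sum()>30:
        k=np.polyfit(x[:,1],x[:,0],1);print('fit',np.degrees(k[0]),k[1],[ (round(a,2),np.median(x[abs(x[:,1]-a)<.015],0)[0].round(4)) for a in(-.1,-.05,0,.05,.1) if (abs(x[:,1]-a)<.015).sum()>5], np.percentile(x[:,0]-np.polyval(k,x[:,1]),[2,98]))
d=load('side2')
# crop of side picture
cv2.imwrite('pics/bar.png',cv2.resize(d['img'][190:310,270:430],None,fx=5,fy=5,interpolation=2)[:,:,::-1])
q=manip.read_state();print(q['tcp_pos'],q['qpos'].round(3))
E
```

```text
time: 6.8
tcp_pos: [0.4334, 0.0123, 0.5252]
eef_rot: [-2.108, -2.326, 0.002]
force: [-0.5, 0.2, 0.5]
gripper_width: 0.0916
gripper_force: 0.0
side2 485 median [ 0.00163263 -0.01644609] z 0.11211632414544287 y range -0.11702987137669162 0.11848750491597353
fit 0.3645253265481821 0.0019150677334729574 [(-0.1, np.float64(0.0006)), (-0.05, np.float64(0.0018)), (0, np.float64(0.0015)), (0.05, np.float64(0.0018)), (0.1, np.float64(0.0018))] [-0.00523063  0.00638539]
top2 157 median [0.00084409 0.09296433] z 0.11306819982043226 y range 0.01735101674342225 0.1204809836854457
fit -0.6205197055647003 0.0018180141920669175 [(0.1, np.float64(0.0008))] [-0.00580652  0.00605593]
[0.43342885 0.01228872 0.52523287] [ 0.404  0.006 -0.504  1.914  0.003  1.224 -0.002]
```

View pics/bar.png

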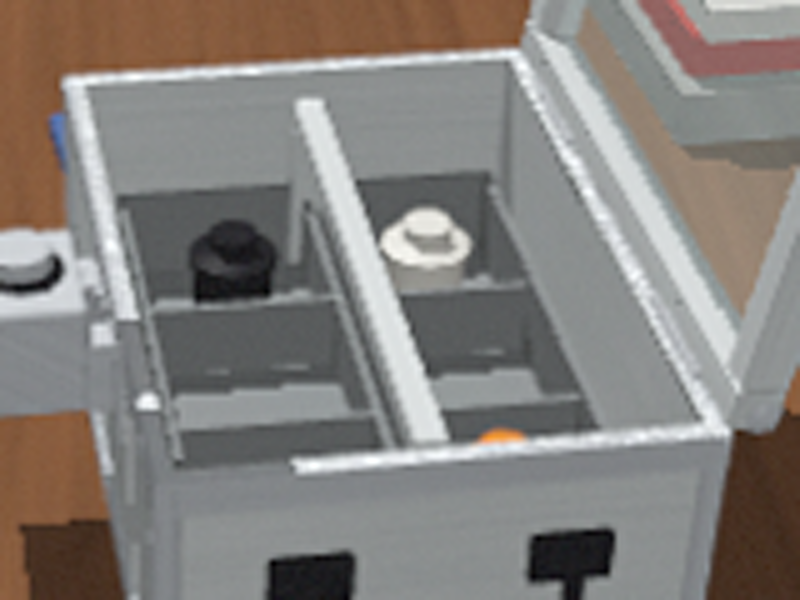

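The bar's top is at z≈0.1125 and it sits 1.5 mm toward +x from the case centre, at 5.5° yaw. All three cartridges stand upright. Before going down I'll check where the lid's inner face is, since the gripper body passes close to it.

```bash
python3 - <<'E'
from h import *
t=np.radians(5.6);R=np.array([[np.cos(t),-np.sin(t)],[np.sin(t),np.cos(t)]])
for tag in('side2','top2'):
    P=cloud(load(tag)); L=(P[...,:2]-[.606,.029])@R
    for z in(.14,.16,.18,.2,.22,.25,.28,.3):
        m=(abs(P[...,2]-z)<.01)&(L[...,0]>.06)&(L[...,0]<.18)&(abs(L[...,1])<.15)
        if m.sum()>10:print(tag,z,m.sum(),np.percentile(L[m][:,0],[3,10,25,50,75]).round(4))
q=manip.read_state();Rt=cv2.Rodrigues(q['eef_rot'])[0]
print(Rt.round(3),'tool y yaw',np.degrees(np.arctan2(Rt[1,1],Rt[0,1])),'delta',Rt.T@(np.array([.6066,.038,.277])-q['tcp_pos']))
E
```

```text
side2 0.14 1042 [0.0974 0.0985 0.1008 0.1067 0.1094]
side2 0.16 751 [0.1029 0.1055 0.1105 0.1123 0.1136]
side2 0.18 775 [0.1069 0.1092 0.1144 0.116  0.1174]
side2 0.2 811 [0.1102 0.113  0.1182 0.1198 0.1211]
side2 0.22 832 [0.1141 0.1167 0.1219 0.1236 0.1249]
side2 0.25 879 [0.1198 0.1226 0.1275 0.1293 0.1306]
side2 0.28 732 [0.1254 0.1276 0.1327 0.1345 0.1357]
side2 0.3 1079 [0.1278 0.1288 0.13   0.1318 0.139 ]
top2 0.14 1130 [0.0969 0.0983 0.1002 0.1052 0.1088]
top2 0.16 704 [0.1022 0.1063 0.1109 0.1122 0.1134]
top2 0.18 742 [0.1055 0.109  0.1146 0.1159 0.1171]
top2 0.2 761 [0.1089 0.1116 0.1179 0.1193 0.1205]
top2 0.22 777 [0.1117 0.1148 0.121  0.1224 0.1234]
top2 0.25 941 [0.1172 0.1209 0.1258 0.1272 0.1286]
top2 0.28 525 [0.1221 0.1241 0.1292 0.1318 0.1328]
top2 0.3 1947 [0.126  0.1271 0.1287 0.133  0.1396]
[[-0.098  0.995 -0.003]
 [ 0.995  0.098  0.   ]
 [ 0.001 -0.003 -1.   ]] tool y yaw 5.628333229087198 delta [0.00844464 0.17552932 0.24776404]
```

```bash
python3 -m inch '[[[0,0.025,0,0],[0.002,0.035,0,0],[0.002,0.035,0,0],[0.002,0.035,0,0],[0.002,0.03,0.01,0],[0,0.0155,0.03,0],[0,0,0.03,0],[0,0,0.03,0],[0,0,0.02,0],[0,0,0,0],[0,0,0,0]]]'; python3 - <<'E'
from h import *
q=manip.read_state();Rt=cv2.Rodrigues(q['eef_rot'])[0]
print('tool y yaw',np.degrees(np.arctan2(Rt[1,1],Rt[0,1])),'delta',Rt.T@(np.array([.6066,.038,.277])-q['tcp_pos']),Rt[2],q['qpos'].round(3))
E
```

```text
time: 8.18
tcp_pos: [0.6077, 0.038, 0.4071]
eef_rot: [2.109, 2.328, 0.001]
force: [-0.3, 0.1, 0.8]
gripper_width: 0.0922
gripper_force: 0.0
tool y yaw 5.6530910272485295 delta [ 8.14665591e-05 -1.11352932e-03  1.30060179e-01] [ 2.05843534e-04  4.18277825e-04 -9.99999891e-01] [ 0.249  0.45  -0.487  1.681  0.234  1.069 -0.211]
```

```bash
python3 -m inch '[[[0,-0.001,0.015,0],[0,0,0.02,0],[0,0,0.02,0],[0,0,0.02,0],[0,0,0.02,0],[0,0,0.015,0],[0,0,0.01,0],[0,0,0.006,0],[0,0,0.004,0],[0,0,0,0],[0,0,0,0]]]'; python3 - <<'E'
from h import *
q=manip.read_state();print(q['tcp_pos'],q['force'],q['ft_torque'])
t=grab('top','top3');s=grab('side','side3')
cv2.imwrite('pics/p3.png',np.hstack([cv2.resize(s['img'][150:330,230:430],(555,500)),t['img'][120:320,180:420].repeat(1,0)[:, :240] if False else cv2.resize(t['img'][120:320,220:420],(240,500))])[:,:,::-1])
E
```

```text
time: 9.55
tcp_pos: [0.6066, 0.0378, 0.2771]
eef_rot: [2.107, 2.329, 0.001]
force: [-0.3, 0.2, 0.9]
gripper_width: 0.0921
gripper_force: 0.0
[0.60659638 0.03779332 0.27711629] [-0.34314086  0.18056752  0.88276139] [-0.0113225  -0.08469521  0.02256185]
```

View pics/p3.png

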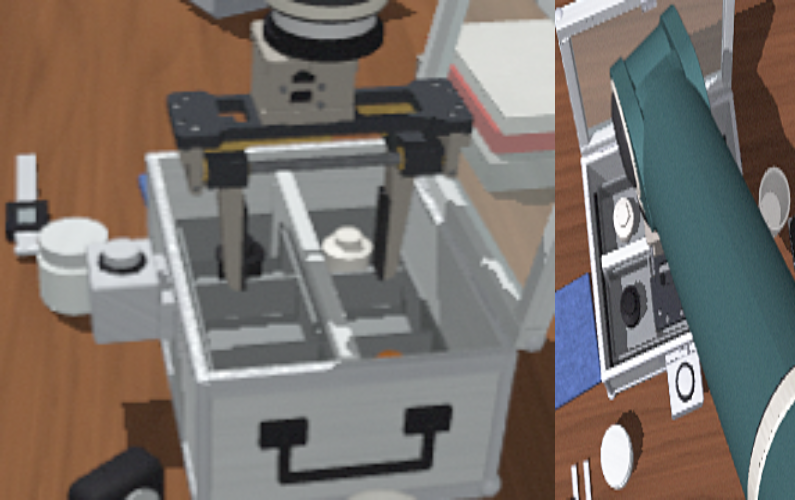

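The fingers are on either side of the bar, the tips at about (237,285) and (388,275), roughly symmetric about it and clear of the lid and cartridges. I'll close the gripper now.

```bash
python3 -m inch '[[[0,0,0,0],[0,0,0,0],[0,0,0,0],[0,0,0,0],[0,0,0,0],[0,0,0,0],[0,0,0,0],[0,0,0,0],[0,0,0,0],[0,0,0,0]]]' -1 50; python3 -c "
from h import *
q=manip.read_state();print(q['tcp_pos'],q['force'],q['ft_torque'],q['gripper_width'])"
```

```text
time: 10.9
tcp_pos: [0.6064, 0.0377, 0.2766]
eef_rot: [-2.108, -2.33, 0.0]
force: [0.1, 0.7, 1.4]
gripper_width: 0.0121
gripper_force: 50.0
[0.60642364 0.03774991 0.27663557] [0.11234484 0.66376945 1.38929482] [-0.04939376 -0.07818723 -0.04084594] 0.012091536336800903
```

```bash
python3 -m inch '[[[0,0,-0.002,0],[0,0,-0.003,0],[0,0,-0.003,0],[0,0,-0.003,0],[0,0,0,0],[0,0,0,0],[0,0,0,0]]]'; python3 - <<'E'
from h import *
q=manip.read_state();print(q['tcp_pos'],q['force'],q['ft_torque'],q['gripper_width'])
s=grab('side','side4')
t=np.radians(5.6);R=np.array([[np.cos(t),-np.sin(t)],[np.sin(t),np.cos(t)]])
P=cloud(s);L=(P[...,:2]-[.606,.029])@R
m=(abs(L[...,0]-.0015)<.006)&(abs(L[...,1])<.119)&(P[...,2]>.11)&(P[...,2]<.135)
y=L[m][:,1];z=P[m][:,2]
for a in(-.1,-.06,-.02,.03,.06,.1):
    k=abs(y-a)<.02;print(a,k.sum(),np.median(z[k]) if k.any() else None)
E
```

```text
time: 11.78
tcp_pos: [0.6064, 0.0377, 0.2875]
eef_rot: [-2.108, -2.33, 0.0]
force: [0.1, 0.5, -5.9]
gripper_width: 0.0116
gripper_force: 50.0
[0.60638679 0.0377121  0.28754804] [ 0.09296351  0.53041249 -5.92640963] [-0.10506775 -0.00077106  0.00875278] 0.01163625953240488
-0.1 138 0.12213568544374825
-0.06 110 0.1229008294216431
-0.02 103 0.12280845193399625
0.03 19 0.12332343224135012
0.06 0 None
0.1 0 None
```

```bash
python3 -m inch '[[[0,0,-0.003,0],[0,0,-0.005,0],[0,0,-0.007,0],[0,0,-0.008,0],[0,0,-0.008,0],[0,0,-0.008,0],[0,0,-0.008,0],[0,0,-0.007,0],[0,0,-0.005,0],[0,0,-0.003,0],[0,0,0,0],[0,0,0,0]]]'; cat > lev.py <<'E'
from h import *
import sys
q=manip.read_state();print(q['tcp_pos'],q['force'],q['ft_torque'],q['gripper_width'])
s=grab('side',sys.argv[1])
t=np.radians(5.6);R=np.array([[np.cos(t),-np.sin(t)],[np.sin(t),np.cos(t)]])
for d,zb in((load('side2'),.1125),(s,q['tcp_pos'][2]-.277+.1125)):
    P=cloud(d);L=(P[...,:2]-[.606,.029])@R
    m=(abs(L[...,0]-.0015)<.007)&(abs(L[...,1])<.119)&(abs(P[...,2]-zb)<.01)
    y=L[m][:,1];z=P[m][:,2]
    print([(a,(k:=abs(y-a)<.02).sum(),np.median(z[k]-zb).round(4)) for a in(-.1,-.06,-.02,.03,.06,.1) if (abs(y-a)<.02).any()])
E
python3 lev.py side5
```

```text
time: 13.32
tcp_pos: [0.6064, 0.0377, 0.3494]
eef_rot: [-2.108, -2.329, 0.001]
force: [0.2, 0.0, -5.5]
gripper_width: 0.0117
gripper_force: 50.0
[0.6063569  0.03769203 0.34936759] [ 0.1977461   0.01604507 -5.48146651] [-0.10178306 -0.06770557  0.00494802] 0.011697221522445442
[(-0.1, np.int64(106), np.float64(-0.0005)), (-0.06, np.int64(102), np.float64(-0.0004)), (-0.02, np.int64(98), np.float64(-0.0006)), (0.03, np.int64(85), np.float64(-0.0006)), (0.06, np.int64(74), np.float64(-0.0006)), (0.1, np.int64(69), np.float64(-0.0005))]
[(-0.1, np.int64(129), np.float64(-0.0008)), (-0.06, np.int64(102), np.float64(-0.0002)), (-0.02, np.int64(117), np.float64(-0.0002)), (0.03, np.int64(21), np.float64(0.0005)), (0.1, np.int64(4), np.float64(-0.0067))]
```

```bash
python3 -m inch '[[[0,0,-0.003,0],[0,0,-0.006,0],[0,0,-0.01,0],[0,0,-0.013,0],[0,0,-0.014,0],[0,0,-0.014,0],[0,0,-0.013,0],[0,0,-0.011,0],[0,0,-0.008,0],[0,0,-0.005,0],[0,0,-0.003,0],[0,0,0,0]]]'; python3 -m inch '[[[0,0,0,0],[0,0,0,0],[0,0,0,0],[0,0,0,0]]]'; python3 lev.py side6; python3 -c "
from h import *
t=grab('top','top6')
s=cv2.imread('pics/side6.png');cv2.imwrite('pics/p6.png',np.hstack([cv2.resize(s[60:340,200:440],(480,560)),cv2.resize(cv2.imread('pics/top6.png')[100:350,170:440],(320,560))]))"
```

```text
time: 14.88
tcp_pos: [0.6064, 0.0377, 0.4496]
eef_rot: [-2.108, -2.33, 0.0]
force: [-0.2, -0.5, -6.4]
gripper_width: 0.0113
gripper_force: 50.0
time: 15.38
tcp_pos: [0.6065, 0.0377, 0.4496]
eef_rot: [-2.108, -2.33, 0.0]
force: [-0.4, -0.3, -6.4]
gripper_width: 0.0115
gripper_force: 50.0
[0.60645474 0.03771333 0.44957723] [-0.42016812 -0.26786901 -6.35758356] [-0.14637173 -0.06399493  0.02975586] 0.011452909779637676
[(-0.1, np.int64(106), np.float64(-0.0005)), (-0.06, np.int64(102), np.float64(-0.0004)), (-0.02, np.int64(98), np.float64(-0.0006)), (0.03, np.int64(85), np.float64(-0.0006)), (0.06, np.int64(74), np.float64(-0.0006)), (0.1, np.int64(69), np.float64(-0.0005))]
[(-0.1, np.int64(158), np.float64(-0.0009)), (-0.06, np.int64(108), np.float64(0.0001)), (-0.02, np.int64(106), np.float64(0.0)), (0.03, np.int64(24), np.float64(0.0005)), (0.1, np.int64(13), np.float64(-0.0043))]
```

View pics/p6.png

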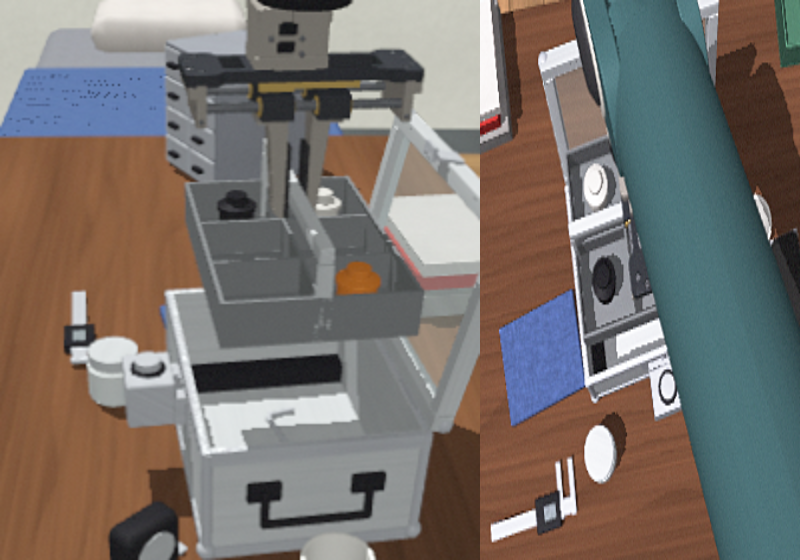

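The tray is held level about 85 mm above the rim. All three cartridges are standing (black (236,207), white (325,203), orange (357,279)), and the hex key is clear on the case floor at (280,415).

```bash
python3 -c "
from plant import manip
print(manip.close_job())"
```

```text
the job is handed in; nothing more can be done
None
```

I pressed and released the latch and the lid opened. The tray is now held still and level, its underside about 85 mm above the case's rim, with all three cartridges upright and the hex key clear below. The job is handed in.

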